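# Clamp a stitching chisel with the over-centre lever and its extension bar

## Robot

A 6-joint arm with a two-finger parallel gripper is mounted at the origin on a cart in front of the work surface, level with it; the furniture and walls round the work are solid. World frame = base frame: x ahead of the robot, y to its left, z up, the work surface at z = 0. Lengths are in m, angles in rad, forces in N, time in s.
With the tool pointing down it reaches from about 0.35 to 0.975 m from the base axis. Payload 4.9 kg.
Tool frame: the origin (TCP) lies on the front face of the gripper's body, between the roots of the fingers; the fingertips stand ctrl.tip_extent ahead of it and the grasp point (between the pads) lies 54 mm ahead of it (ctrl.tip_extent is the distance from the TCP to the fingertips, in m); z points along the fingers, y is the line along which they close (so a half turn about z gives the same grasp; the last joint's range is limited). The gripper opens to 85 mm and grips with 20 to 120 N. Pads are 22 mm wide; open, the fingers measure 114 mm over their backs; the gripper's body (76 mm by 85 mm) begins 54 mm behind the grasp point. The pads swing forward as they close: fully open they stand 13 mm farther back than shut.
Start: joints at [1.105, 0.053, 1.613, -0, 1.476, -0.119], TCP at [0.212, 0.588, 0.304] pointing down, gripper open.
Joint ranges: [-3.01, 3.01], [-1.01, 2.22], [0.06, 2.58], [-1.02, 4.17], [0.09, 2.62], [-3.14, 3.14]. Speed limits (rad/s): [2.57, 2.57, 3.14, 3.14, 3.14, 3.14].

## Interface

Orientations are given as a rotation vector (axis times angle).
In Python, from station import ctrl gives the robot as it stands.
- The arm moves only by the tool apply_moves, never from a script. Its argument "rows" is one flat list of numbers, 6 for each row, row after row: the shift along the tool's x, y, z normalised to -1 to 1, where 1 is 0.6 m, then the turn, a rotation vector about the tool's x, y, z normalised to -1 to 1, where 1 is 90 degrees. A call has 1 to 20 rows; each row is the pose to reach, as a shift and turn from the pose commanded when the call began, along the tool's axes at that moment; what a row does not reach only later rows make up. A row lasts 1/10 s, in which the tool goes at most 50 mm and 8.59 degrees, less where a joint would pass 70% of its speed; a pose out of reach is approached as far as the arm can. A call with a number of a shift or a turn outside -1 to 1 is refused whole. A call with a gripper value outside its range is refused whole. "grip" is the opening, from 0 (shut) to 1 (fully open), set as the call begins (left out, the last holds). The fingers move at their own pace and stop on an object; "grip_force" is the grip in N (left out, the last holds). Time passes only in rows, so rows that repeat a pose let the fingers close. It gives the time, the measured TCP pose, the force, the opening and the grip force at its end, in the units of the state.
- ctrl.get_obs(): the state, without advancing time (a new reading comes with each control period).
- ctrl.get_image(name): name is "scene" or "top" or "wrist"; returns (picture, depth): 400x640x3 uint8, blue, green, red; 400x640 float32, m along the optical axis (not along the pixel's ray), 0 where there is no reading.
- ctrl.camera_model(name): a dict with "mtx" (3x3 intrinsics, pixels), "k1" (the pictures are not rectified: a ray, as slopes to the right and down, at radius r is drawn at 1 + k1 r^2 times it, then the intrinsics apply), "R" (3x3) and "t" (3): a world point X has camera coordinates R X + t; the wrist camera has in their place "tool_from_camera" (4x4, takes a point from camera to tool coordinates, whose origin is the TCP and whose axes are the flange's). Camera axes: x right, y down, z forward; pixel columns grow to the right and rows downward; lengths in m; the calibration is good to about 2 mm. A picture is of the moment at which its call begins: read the wrist's pose just before it. camera_model takes no time and is no camera call.
- ctrl.finish_job(): hands the job in; it is judged then, once.
The state is a dict: "t": time; "q": joint angles; "dq": joint speeds; "effort": joint torques, N m; "tool_pos": TCP position; "tool_rot": TCP orientation; "contact_force": force on the tool from outside, world axes, zero at the start; "wrist_torque": the same for the moment, N m; "opening": finger opening in m; "grip_force": force on a finger pad.
Only numpy, scipy, OpenCV 4.12 (cv2) and the standard library are available. Lean on these libraries where they do the work, as an engineer would, in place of code of your own. Each camera call takes 0.05 s, during which the arm holds its last target. There are 200 camera calls.

## Task

Lay the stitching chisel on the steel bed of the blue clamp, its shank between rubber pad and fence and its teeth sticking out toward the robot's side, and let it go. Then take the extension bar from its wooden rest, lay its thin end in the open channel of the clamp's red lever, and throw the lever with the bar past its dead point until it locks at its stop with the chisel gripped. Finally put the bar back on its rest the way it lay; move the lever only with the bar, never with the gripper, and leave the other things on the table where they are.

Things in the scene. Friction and masses are not known exactly. Their poses are not given: they have to be found in the camera images.
- clamp: fixed blue clamp base 120x185 mm; origin under the lever's pivot at table level; x roughly away from the robot, y roughly to the robot's left, z up; the fence lies on the -y side. Steel bed: top 20 mm above the table, x -75 to +37, y -122 to -76 mm. Fence: 34 mm long in x, 42 mm high, face at y -122 mm. Guide cheeks: x -18 to +18, y -88 to -76 mm, 38 mm high
- jaw (a point): where the shank's centre line ends up at the fence, level with the jaws' middle: clamp x 0, y -116 mm, 26 mm above the table; axes as the clamp. With the lever open the gap between pad and fence is 22 mm (y -6 to +16 mm of this point), so lay the shank at about y +5 mm; throwing the lever pushes the chisel sideways onto the fence
- pad: rubber pad on a sprung plunger, 26 mm long in x, 23 to 36 mm above the table; slides toward the fence as the lever is thrown and presses the chisel with about 15 N when locked. Origin: below the middle of its pressing face, at table level
- lever (a joint): angle of the red lever, rad: 0 open (sprung; channel points roughly to the robot's left), grows anticlockwise from above, dead point 0.85, locked at its stop 1.05 (channel points roughly to the robot). Let go before the dead point it springs back to 0; beyond it it snaps to the stop and stays. Turning takes up to about 1.3 N m
- lever_pivot (a point): on the lever's vertical pivot axis, 57 mm above the table = height of the bar's axis when it lies in the channel. x points outward along the channel and turns with the lever; z up. Channel: open above and at its outer end, 16 mm wide with flared lips, 28 to 88 mm from the pivot, floor 52 mm, lips 76 mm above the table. Hub at the pivot: radius 16 mm, top 65 mm above the table
- bar_grip (a point): centre of the extension bar's black handle, 90 mm long, 18 mm square; x along the bar to its thin end, z up. Thin end: steel, round, 10 mm diameter, x +45 to +135 mm. The bar weighs about 0.25 kg, balances about 7 mm ahead of this point. With the tip 32 mm from the lever's pivot this point is 167 mm from it
- bar_tip (a point): tip of the bar's thin end, on its axis, 135 mm from bar_grip
- rest_seat (a point): where bar_grip lies when the bar is on its rest, 40 mm above the table; x along the bar to its thin end (roughly to the robot's right), z up. Rest: fixed wooden plate 156x50x8 mm with two saddles open above, each 10 mm long: at x -38 mm for the handle (24 mm wide inside) and x +85 mm for the thin end (16 mm wide); prongs end 10 to 15 mm above the bar's axis
- lamp_head (a point): lowest point of the grey lamp head that hangs over the left edge of the cut-out: about 90 mm across, 256 to 358 mm above the table; keep the arm clear of it when crossing between left and right: pass on the robot's side of it (x about 0.4 m)
- chisel_mid (a point): steel stitching chisel, 116 mm long, lying flat, about 0.08 kg; this point is on its centre line, 6 mm above its underside. x points to the teeth: shank 12 mm square from x -58 to +27 mm, toothed head 30 mm wide, 8 mm thick, x +27 to +58 mm. When clamped this point is about 30 mm (12 to 48) from the jaw point along the clamp's -x, teeth to -x
- chisel_teeth (a point): tips of the chisel's teeth, 58 mm from chisel_mid along its x
- awl: bystander: wooden-handled awl, 24x135x24 mm, lying on the right of the table; origin under its centre
- wax: bystander: beeswax block, 33x51x23 mm, at the back left of the cut-out; origin under its centre
- tin: bystander: small round green tin, 70 mm across, 31 mm high, on the right of the table; origin under its centre
- driver: bystander: red screwdriver, 26x192x27 mm, lying on the right of the table; origin under its centre
- tape: bystander: rolled tape measure, 79x62x30 mm, on the right near the front edge; origin under its centre
- ripper: bystander: purple-handled seam ripper, 18x77x19 mm, lying at the back left; origin under its centre
- cone: bystander: tall cream thread cone, 99 mm across, 180 mm high, at the back left; origin under its centre

How it is judged:
By the outcome, as a careful person would: the job done as asked, in the order asked, and still so for the second after the job is handed in, with the robot touching nothing.
It also fails if it takes over 72 s, if anything falls off the work surface, if the arm or the gripper's body presses on something with over 40 N, if the wrist force passes 120 N, or if a joint passes its speed limit or range.

## Working session

There is one attempt and no reset: what is moved stays moved. The work goes in short steps, Python scripts to look and compute and a tool call to move; the robot and the scene stay as the last step left them, time stands still between calls to the robot, and variables do not carry over. Pictures are saved under pics/ and viewed, at most 10 in all, crops included, and the job is handed in when it is done.

Besides the shell and the picture viewer there is one more tool, called after "Request:" by a JSON object that holds its "method" and its "body". apply_moves: Moves the arm, as the interface text tells. Its arguments: {"type":"object","properties":{"rows":{"type":"array","items":{"type":"number"}},"grip":{"type":"number"},"grip_force":{"type":"number"}},"required":["rows"]}

```bash
mkdir -p pics; ls
cat > h.py <<'E'
import numpy as np, cv2
from scipy.spatial.transform import Rotation as R
from station import ctrl
def grab(n,tag):
    o=ctrl.get_obs(); im,d=ctrl.get_image(n); m=ctrl.camera_model(n)
    if n=="wrist":
        T=np.eye(4);T[:3,:3]=R.from_rotvec(o["tool_rot"]).as_matrix();T[:3,3]=o["tool_pos"]
        W=T@np.array(m["tool_from_camera"])
    else:
        C=np.eye(4);C[:3,:3]=m["R"];C[:3,3]=np.ravel(m["t"]);W=np.linalg.inv(C)
    np.savez(f"pics/{tag}.npz",im=im,d=d,W=W,K=m["mtx"],k1=m["k1"]); cv2.imwrite(f"pics/{tag}.png",im)
def ray(s,u,v):
    K=s["K"];x=np.array([(u-K[0,2])/K[0,0],(v-K[1,2])/K[1,1]]);p=x.copy()
    for _ in range(20): p=x/(1+s["k1"]*(p@p))
    return np.array([p[0],p[1],1.])
def px(tag,u,v,z=None):
    "world point at pixel: by depth, or on plane z"
    s=np.load(f"pics/{tag}.npz");r=ray(s,u,v);W=s["W"]
    if z is None: c=r*s["d"][int(round(v)),int(round(u))]
    else:
        w=W[:3,:3]@r; c=r*(z-W[2,3])/w[2]
    return W[:3,:3]@c+W[:3,3]
def crop(tag,u0,v0,u1,v1,f,out):
    im=cv2.imread(f"pics/{tag}.png")[v0:v1,u0:u1]; cv2.imwrite(f"pics/{out}.png",cv2.resize(im,None,fx=f,fy=f,interpolation=cv2.INTER_CUBIC))
E
python3 - <<'E'
from h import *
np.set_printoptions(precision=4,suppress=True)
o=ctrl.get_obs();print(o,ctrl.tip_extent)
grab("top","top1");grab("scene","sc1")
for n in("top","wrist"):print(ctrl.camera_model(n))
E
```

```text
pics
{'t': 0.0, 'q': array([ 1.105 ,  0.0533,  1.6143,  0.    ,  1.476 , -0.119 ]), 'dq': array([-0.0011, -0.0007,  0.0017, -0.0007,  0.0016,  0.0003]), 'effort': array([  0.0008, -39.3682, -37.0181,  -0.0001,   0.0072,  -0.    ]), 'tool_pos': array([0.2122, 0.5874, 0.3027]), 'tool_rot': array([-0.5419, -3.0939,  0.003 ]), 'contact_force': array([ 0.2578, -0.7035,  0.5771]), 'wrist_torque': array([ 0.0273,  0.0145, -0.0094]), 'grip_force': 0.0, 'opening': 0.08501719873970388} 0.0726
{'mtx': array([[411.1551,   0.    , 311.7951],
       [  0.    , 411.1551, 202.4942],
       [  0.    ,   0.    ,   1.    ]]), 'k1': 0.034072278118844224, 'R': array([[ 0.0169, -0.9998, -0.0082],
       [-0.995 , -0.016 , -0.0981],
       [ 0.098 ,  0.0098, -0.9951]]), 't': array([-0.0903,  0.5258,  1.5628])}
{'mtx': array([[328.4741,   0.    , 319.7465],
       [  0.    , 328.4741, 199.3802],
       [  0.    ,   0.    ,   1.    ]]), 'k1': -0.04541325158713718, 'tool_from_camera': array([[-0.0004, -0.9634, -0.2682,  0.0674],
       [ 1.    , -0.0002, -0.001 , -0.0004],
       [ 0.0009, -0.2682,  0.9634, -0.0702],
       [ 0.    ,  0.    ,  0.    ,  1.    ]])}
```

View pics/top1.png

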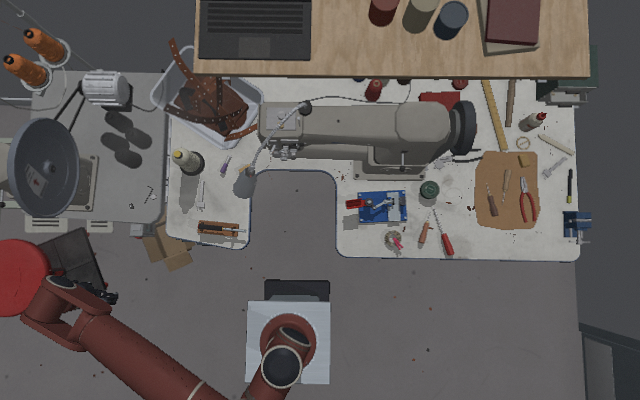

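The top view shows the clamp at about (382,206), the bar on its rest at about (217,228), the chisel probably at about (200,193), and the lamp at about (245,180). I'll enlarge both areas.

Run:
```python
from h import *
crop("top1",165,140,255,245,5,"c1");crop("top1",335,175,455,260,5,"c2")
a=cv2.imread("pics/c1.png");b=cv2.imread("pics/c2.png")
print(a.shape,b.shape)
h=525;c=np.zeros((525,800,3),np.uint8);a2=cv2.resize(a,None,fx=.8,fy=.8);b2=cv2.resize(b,None,fx=.72,fy=.72)
c[:a2.shape[0],:a2.shape[1]]=a2;c[:b2.shape[0],365:365+b2.shape[1]]=b2
cv2.imwrite("pics/c12.png",c)
for p in [(217,228),(200,193),(380,205),(245,183)]:print(px("top1",*p))
```

```text
(525, 450, 3) (425, 600, 3)
[0.42206684 0.27400451 0.05331863]
[0.55812362 0.35399975 0.01742387]
[ 0.52081086 -0.34293336  0.03519394]
[0.553533   0.12368965 0.34195557]
```

View pics/c12.png

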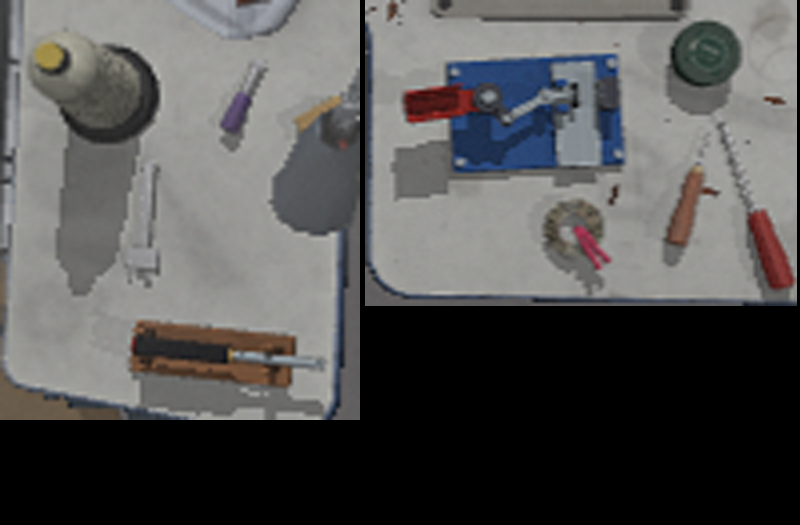

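Enlarged, the chisel's teeth face the robot (tail at about (203.7,181), teeth at (200.7,208)). The handle centre is at (210.5,226.7), the bar tip at (245.5,231), the clamp pivot at (369,202), and the lever channel points left in the picture. Next I'll compute coarse poses and a move to above the chisel.

```bash
cat >> h.py <<'E'
np.set_printoptions(precision=4,suppress=True)
def down(d):
    "tool pointing down with tool y along horizontal direction d"
    y=np.array([d[0],d[1],0.]);y/=np.linalg.norm(y);z=np.array([0,0,-1.]);return np.column_stack([np.cross(y,z),y,z])
def move(p,M,p0=None,M0=None):
    o=ctrl.get_obs()
    if p0 is None: p0=o["tool_pos"]
    if M0 is None: M0=R.from_rotvec(o["tool_rot"]).as_matrix()
    s=M0.T@(np.array(p)-p0); w=R.from_matrix(M0.T@M).as_rotvec()
    return np.r_[s/.6,w/(np.pi/2)], np.ceil(np.linalg.norm(s)/.05), np.degrees(np.linalg.norm(w))
E
python3 - <<'E'
from h import *
P=lambda u,v,z:px("top1",u,v,z)
a=P(203.7,181.2,.012);b=P(200.7,208,.008);print("chisel",a,b,np.linalg.norm(a-b))
h=P(210.5,226.7,.049);t=P(245.5,231,.045);print("bar",h,t,np.linalg.norm(h-t))
f=lambda x,y:(335+(x-365)/3.6,175+y/3.6)
print("pivot",P(*f(487,97),.065))
c=[P(*f(*q),.01) for q in[(447,63),(617,54),(623,165),(452,170)]];print("base",c)
d=(a-b)[:2];d/=np.linalg.norm(d);m=(a+b)/2;print("mid",m,np.degrees(np.arctan2(d[1],d[0])))
yd=[-d[1],d[0]]
print(move([m[0]-.03,m[1],.22],down(yd)))
M=down(yd);print(M)
E
```

```text
chisel [0.6055 0.3431 0.012 ] [0.5004 0.3514 0.008 ] 0.1055001366863332
bar [0.4267 0.2998 0.049 ] [0.4127 0.1676 0.045 ] 0.13294469401428552
pivot [ 0.5288 -0.2966  0.065 ]
base [array([ 0.5708, -0.2603,  0.01  ]), array([ 0.5835, -0.4439,  0.01  ]), array([ 0.4633, -0.4497,  0.01  ]), array([ 0.4548, -0.2664,  0.01  ])]
mid [0.5529 0.3472 0.01  ] -4.517786694261348
(array([-0.6231, -0.2001,  0.1381, -0.0012, -0.0003, -0.1706]), np.float64(9.0), np.float64(15.35513358578682))
[[-0.9969  0.0788  0.    ]
 [ 0.0788  0.9969  0.    ]
 [ 0.      0.     -1.    ]]
```

Request:
{"method": "apply_moves", "body": {"rows": [-0.15,-0.05,0.03,0,0,-0.04,-0.3,-0.1,0.07,0,0,-0.08,-0.45,-0.15,0.1,0,0,-0.12,-0.55,-0.18,0.125,0,0,-0.15,-0.623,-0.2,0.138,-0.001,0,-0.17,-0.623,-0.2,0.138,-0.001,0,-0.17,-0.623,-0.2,0.138,-0.001,0,-0.17,-0.623,-0.2,0.138,-0.001,0,-0.17,-0.623,-0.2,0.138,-0.001,0,-0.17,-0.623,-0.2,0.138,-0.001,0,-0.17,-0.623,-0.2,0.138,-0.001,0,-0.17]}}

```text
t: 1.2
tool_pos: [0.5225, 0.3484, 0.221]
tool_rot: [-0.124, -3.139, -0.003]
contact_force: [0.1, -0.0, -0.3]
opening: 0.0854
grip_force: 0.0
```

Run:
```python
from h import *
o=ctrl.get_obs();print(o["t"],o["tool_pos"],o["dq"])
grab("wrist","w1")
```

```text
1.2 [0.5225 0.3484 0.221 ] [ 0.0187 -0.01   -0.0004 -0.0026  0.0005 -0.0004]
```

View pics/w1.png

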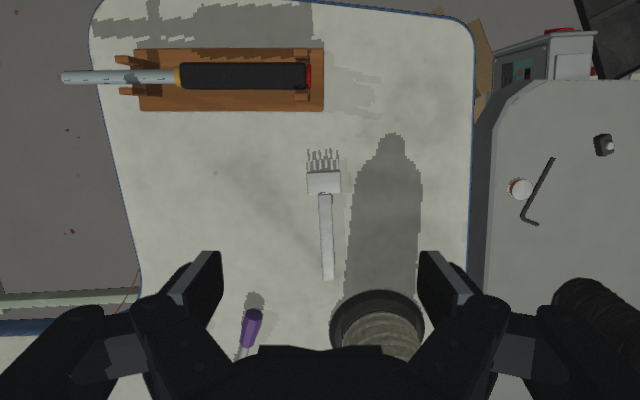

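The wrist view shows the chisel, with teeth tips at (323,150), the shank/head edge at (324.5,194) and the tail at (328,279). It also shows the bar, with its tip at (61,77) and its handle between (178,75) and (309,76).

Run:
```python
from h import *
P=lambda u,v,z=None:px("w1",u,v,z)
T=P(323,150,.006);n=P(324.5,194,.012);t=P(328,279,.012);print("chisel",T,n,t,np.linalg.norm(T[:2]-t[:2]),P(326,240))
d=(n-t)[:2];d/=np.linalg.norm(d);print("dir deg",np.degrees(np.arctan2(d[1],d[0])))
m=t[:2]+d*.058; g=m+d*.008;print("mid",m,"grasp",g)
for q in[(61,77,.045),(178,75,.049),(309,76,.049)]:print("bar",P(*q),P(*q[:2]) if q[0]>70 else "")
y=[d[1],-d[0]];print(move([*g,.075],down(y)), move([*g,.12],down(y)))
```

```text
chisel [0.4901 0.3534 0.006 ] [0.5279 0.3518 0.012 ] [0.6112 0.3488 0.012 ] 0.12121632211473057 [0.5718 0.3498 0.0109]
dir deg 177.9572315766425
mid [0.5533 0.3509] grasp [0.5453 0.3511]
bar [0.416  0.1672 0.045 ] 
bar [0.4239 0.256  0.049 ] [0.4237 0.2552 0.0471]
bar [0.4326 0.3476 0.049 ] [0.4326 0.3476 0.049 ]
(array([-0.0379,  0.0064,  0.2438,  0.0012,  0.0001, -0.0271]), np.float64(3.0), np.float64(2.4423927943531294)) (array([-0.0379,  0.0065,  0.1688,  0.0012,  0.0001, -0.0271]), np.float64(3.0), np.float64(2.4423927943531294))
```

Request:
{"method": "apply_moves", "body": {"rows": [-0.038,0.006,0.07,0,0,-0.027,-0.038,0.006,0.14,0,0,-0.027,-0.038,0.006,0.2,0.001,0,-0.027,-0.038,0.006,0.23,0.001,0,-0.027,-0.038,0.006,0.24,0.001,0,-0.027,-0.038,0.006,0.24,0.001,0,-0.027,-0.038,0.006,0.24,0.001,0,-0.027,-0.038,0.006,0.24,0.001,0,-0.027], "grip": 1}}

```text
t: 2.05
tool_pos: [0.5476, 0.3507, 0.0798]
tool_rot: [0.058, 3.137, 0.003]
contact_force: [-0.1, 0.7, -0.1]
opening: 0.0855
grip_force: 0.0
```

Request:
{"method": "apply_moves", "body": {"rows": [0,0,0,0,0,0,0,0,0,0,0,0,0,0,0,0,0,0,0,0,0,0,0,0,0,0,0,0,0,0,0,0,0,0,0,0,0,0,0,0,0,0,0,0,0,0,0,0], "grip": 0, "grip_force": 40}}

```text
t: 2.85
tool_pos: [0.5464, 0.3499, 0.0773]
tool_rot: [0.059, 3.141, 0.0]
contact_force: [-1.2, -0.2, 1.4]
opening: 0.0105
grip_force: 41.6
```

Request:
{"method": "apply_moves", "body": {"rows": [0,0,-0.05,0,0,0,0.03,-0.002,-0.12,0,0,0,0.1,-0.005,-0.19,0,0,0,0.18,-0.007,-0.238,0,0,0,0.24,-0.06,-0.238,0,0,0,0.24,-0.14,-0.238,0,0,0,0.237,-0.22,-0.238,0,0,0,0.234,-0.3,-0.238,0,0,0,0.23,-0.38,-0.238,0,0,0,0.228,-0.46,-0.238,0,0,0,0.225,-0.54,-0.238,0,0,0,0.222,-0.62,-0.238,0,0,0,0.22,-0.7,-0.238,0,0,0,0.215,-0.76,-0.238,0,0,0]}}

```text
t: 4.25
tool_pos: [0.3995, -0.1033, 0.2198]
tool_rot: [0.062, 3.14, -0.001]
contact_force: [1.9, 0.8, -0.8]
opening: 0.0106
grip_force: 41.4
```

Run:
```python
from h import *
o=ctrl.get_obs();print(o["t"],o["tool_pos"],o["tool_rot"],o["opening"],o["q"])
print(move([.41,-.36,.23],down([.0376,.9993])))
```

```text
4.25 [ 0.3995 -0.1033  0.2198] [ 0.0615  3.1405 -0.0009] 0.010644337562377478 [-0.4338 -0.4328  2.1751 -0.0003  1.3986 -1.9654]
(array([-0.0343, -0.4268, -0.0168, -0.0003,  0.0003, -0.001 ]), np.float64(6.0), np.float64(0.1006010541706864))
```

Request:
{"method": "apply_moves", "body": {"rows": [-0.005,-0.08,-0.003,0,0,0,-0.01,-0.16,-0.006,0,0,0,-0.016,-0.24,-0.01,0,0,0,-0.024,-0.32,-0.013,0,0,0,-0.03,-0.4,-0.016,0,0,0,-0.034,-0.427,-0.017,0,0,0,-0.034,-0.427,-0.017,0,0,0,-0.034,-0.427,-0.017,0,0,0]}}

```text
t: 5.05
tool_pos: [0.4109, -0.3569, 0.2294]
tool_rot: [-0.059, -3.14, -0.003]
contact_force: [0.1, 0.7, -0.5]
opening: 0.0106
grip_force: 41.4
```

Run:
```python
from h import *
grab("wrist","w2")
```

```text
(no output)
```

View pics/w2.png

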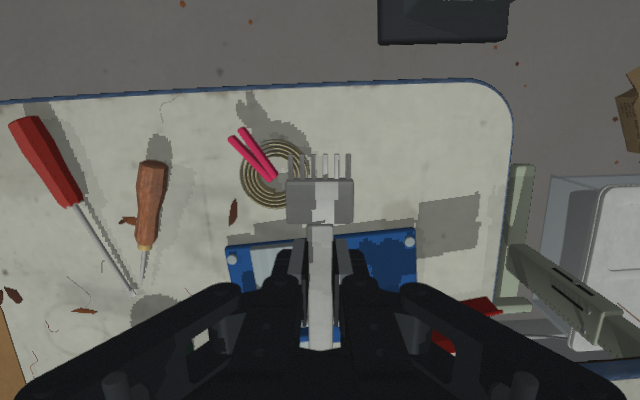

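Request:
{"method": "apply_moves", "body": {"rows": [0.002,0.05,-0.06,0,0,0,0.004,0.1,-0.12,0,0,0,0.006,0.15,-0.18,0,0,0,0.008,0.2,-0.24,0,0,0,0.01,0.25,-0.3,0,0,0,0.01,0.26,-0.32,0,0,0,0.01,0.26,-0.32,0,0,0,0.01,0.26,-0.32,0,0,0]}}

```text
t: 5.9
tool_pos: [0.4106, -0.2013, 0.4204]
tool_rot: [-0.057, -3.14, -0.001]
contact_force: [0.1, -0.4, -1.5]
opening: 0.0106
grip_force: 41.4
```

Run:
```python
from h import *
grab("wrist","w3"); crop("w3",90,130,350,320,3,"w3c")
```

```text
(no output)
```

View pics/w3c.png

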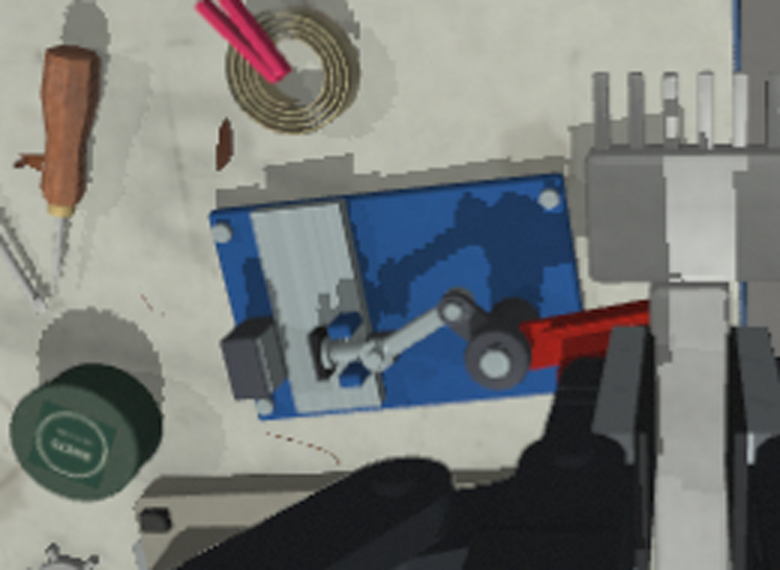

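In the crop (3x, origin (90,130)), the hub is at (493,362). The bed corners are at (252,212), (338,205), (377,404) and (298,412). The fence's top edge is at about (268,320) to (284,378), and the pad lies near (322,352).

Run:
```python
from h import *
P=lambda u,v,z=None:px("w3",90+u/3,130+v/3,z)
obs=[(493,362,.065,0,0),(252,212,.02,-.075,-.122),(338,205,.02,-.075,-.076),(377,404,.02,.037,-.076),(298,412,.02,.037,-.122)]
W=np.array([P(*o[:3])[:2] for o in obs]);C=np.array([o[3:] for o in obs])
wc,cc=W.mean(0),C.mean(0);H=(C-cc).T@(W-wc);a=np.arctan2(H[0,1]-H[1,0],H[0,0]+H[1,1])
Q=np.array([[np.cos(a),-np.sin(a)],[np.sin(a),np.cos(a)]]);o=wc-Q@cc
print(W);print("clamp",o,np.degrees(a));print("res mm",1e3*(W-(C@Q.T+o)))
print("hub depth",P(493,362),"bed",P(300,260),"fence",P(245,335),"pad",P(322,352))
f=lambda p:Q.T@(p[:2]-o)
print("fence in clamp",f(P(268,320,.042)),f(P(284,378,.042)),"pad",f(P(319,352,.03)))
np.savez("clamp.npz",o=o,a=a,Q=Q)
```

```text
[[ 0.5323 -0.2987]
 [ 0.4671 -0.4231]
 [ 0.4651 -0.379 ]
 [ 0.5743 -0.373 ]
 [ 0.5777 -0.416 ]]
clamp [ 0.5332 -0.2979] 3.7860211958566388
res mm [[-0.9425 -0.7863]
 [ 0.6368  1.5037]
 [ 1.6744 -0.3061]
 [-0.8679 -1.659 ]
 [-0.5008  1.2477]]
hub depth [ 0.5327 -0.2989  0.0642] bed [ 0.4927 -0.4017  0.0215] fence [ 0.5237 -0.4257  0.043 ] pad [ 0.5368 -0.3912  0.0363]
fence in clamp [-0.0243 -0.1141] [ 0.0071 -0.1129] pad [-0.0003 -0.0977]
```

Run:
```python
from h import *
c=np.load("clamp.npz");a=np.radians(3.6);Q=np.array([[np.cos(a),-np.sin(a)],[np.sin(a),np.cos(a)]])
p=c["o"]+Q@[-.040,-.111];print(p)
print(move([*p,.17],down(Q@[0,1])),move([*p,.098],down(Q@[0,1])))
```

```text
[ 0.5003 -0.4112]
(array([-0.1639, -0.3442,  0.4147,  0.0012, -0.0019, -0.0638]), np.float64(7.0), np.float64(5.746795385550738)) (array([-0.1643, -0.3444,  0.5347,  0.0012, -0.0019, -0.0638]), np.float64(8.0), np.float64(5.746795385550738))
```

Request:
{"method": "apply_moves", "body": {"rows": [-0.03,-0.06,0.04,0,0,-0.02,-0.06,-0.12,0.08,0,0,-0.04,-0.09,-0.18,0.12,0,0,-0.06,-0.12,-0.24,0.16,0,0,-0.064,-0.145,-0.3,0.21,0,0,-0.064,-0.164,-0.344,0.26,0.001,-0.002,-0.064,-0.164,-0.344,0.33,0.001,-0.002,-0.064,-0.164,-0.344,0.4,0.001,-0.002,-0.064,-0.164,-0.344,0.415,0.001,-0.002,-0.064,-0.164,-0.344,0.415,0.001,-0.002,-0.064,-0.164,-0.344,0.415,0.001,-0.002,-0.064]}}

```text
t: 7.05
tool_pos: [0.5018, -0.4123, 0.1745]
tool_rot: [-0.099, 3.136, -0.005]
contact_force: [-1.3, -0.4, -0.4]
opening: 0.0105
grip_force: 41.4
```

Run:
```python
from h import *
c=np.load("clamp.npz");a=np.radians(3.6);Q=np.array([[np.cos(a),-np.sin(a)],[np.sin(a),np.cos(a)]])
p=c["o"]+Q@[-.040,-.111]
print(move([*p,.098],down(Q@[0,1])))
grab("scene","sc2"); 
for q in [(0,0,.06),(-.04,-.111,.03)]:
    m=ctrl.camera_model("scene");w=np.r_[c["o"]+Q@q[:2],q[2]];x=m["R"]@w+np.ravel(m["t"]);print(m["mtx"]@(x/x[2]))
```

```text
(array([ 0.003 ,  0.0024,  0.1275, -0.002 ,  0.0028,  0.    ]), np.float64(2.0), np.float64(0.31096467406250516))
[364.1445 241.1418   1.    ]
[388.468  267.3074   1.    ]
```

Request:
{"method": "apply_moves", "body": {"rows": [0,0,0.04,0,0,0,0,0,0.08,0,0,0,0,0,0.1,0,0,0,0,0,0.112,0,0,0,0,0,0.119,0,0,0,0,0,0.122,0,0,0,0,0,0.122,0,0,0,0,0,0.122,0,0,0]}}

```text
t: 7.9
tool_pos: [0.5022, -0.4121, 0.1009]
tool_rot: [-0.099, 3.136, -0.004]
contact_force: [0.6, -0.4, 0.5]
opening: 0.0105
grip_force: 41.4
```

Run:
```python
from h import *
o=ctrl.get_obs();print(o["tool_pos"],o["contact_force"],o["wrist_torque"])
grab("scene","sc3"); crop("sc3",320,200,470,300,5,"sc3c")
```

```text
[ 0.5022 -0.4121  0.1009] [ 0.6344 -0.4264  0.4694] [ 0.0077  0.0404 -0.029 ]
```

View pics/sc3c.png

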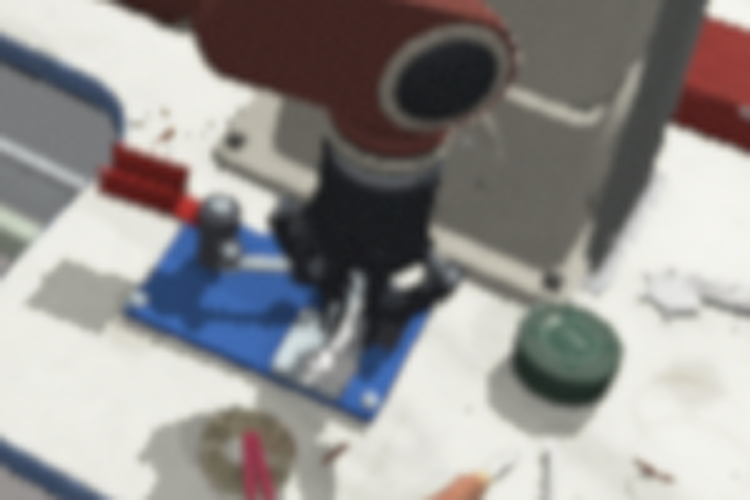

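The scene crop shows the chisel held over the bed strip at about (335,340) in the crop, with the fingers clear of the parts around it. I'll lower the last 4 mm and release.

Request:
{"method": "apply_moves", "body": {"rows": [0,0,0.004,0,0,0,0,0,0.007,0,0,0,0,0,0.007,0,0,0]}}

```text
t: 8.25
tool_pos: [0.5022, -0.4121, 0.0972]
tool_rot: [-0.099, 3.136, -0.003]
contact_force: [-1.5, 2.3, 6.2]
opening: 0.0104
grip_force: 42.2
```

Request:
{"method": "apply_moves", "body": {"rows": [0,0,0,0,0,0,0,0,0,0,0,0,0,0,0,0,0,0,0,0,0,0,0,0,0,0,-0.02,0,0,0,0,0,-0.06,0,0,0,0,0,-0.12,0,0,0,0.03,0,-0.2,0,0,0,0.1,0,-0.24,0,0,0,0.15,0,-0.27,0,0,0,0.16,0,-0.28,0,0,0,0.16,0,-0.28,0,0,0], "grip": 0.55}}

```text
t: 9.45
tool_pos: [0.4052, -0.4181, 0.2656]
tool_rot: [-0.097, 3.134, -0.007]
contact_force: [0.5, 0.3, -0.6]
opening: 0.0473
grip_force: 0.0
```

Run:
```python
from h import *
o=ctrl.get_obs();print(o["t"],o["tool_pos"],o["contact_force"],o["opening"])
grab("wrist","w4")
```

```text
9.45 [ 0.4052 -0.4181  0.2656] [ 0.5071  0.2594 -0.6396] 0.04734741073496676
```

View pics/w4.png

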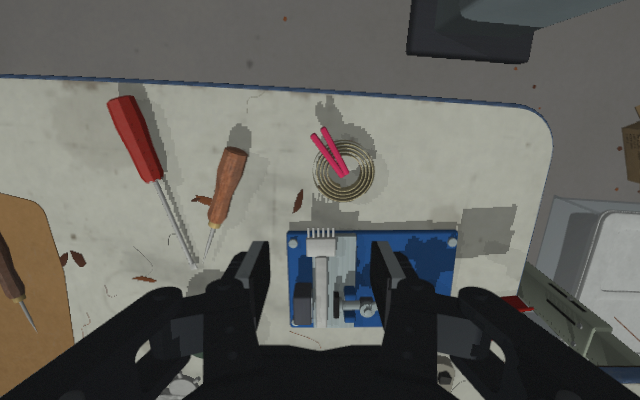

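The wrist view shows the chisel lying on the bed, with teeth tips at (321,229) and tail at (319,327), between the fence at (303,300) and the pad at (337,304). Next I'll head toward the bar and measure the lever angle on the way.

Run:
```python
from h import *
c=np.load("clamp.npz");f=lambda p:(c["Q"].T@(p[:2]-c["o"]))
print("teeth",f(px("w4",321,229,.026)),"tail",f(px("w4",319,327,.032)))
o=ctrl.get_obs();print(o["q"]);M=R.from_rotvec(o["tool_rot"]).as_matrix()
print(move([.40,-.12,.42],down([-.063,.998])))
# heights from the top camera in the working area
s=np.load("pics/top1.npz");h,w=s["d"].shape;v,u=np.mgrid[0:h,0:w]
xy=np.stack([(u-s["K"][0,2])/s["K"][0,0],(v-s["K"][1,2])/s["K"][1,1],np.ones_like(u)],-1)*s["d"][...,None]
X=xy@s["W"][:3,:3].T+s["W"][:3,3]
for x0 in np.arange(.3,.75,.05):
    print(round(x0,2),[round(float(X[(X[...,0]>x0)&(X[...,0]<x0+.05)&(X[...,1]>y0)&(X[...,1]<y0+.1)&(s["d"]>0)][:,2].max(initial=-9)),2) for y0 in np.arange(-.5,.4,.1)])
```

```text
teeth [-0.0848 -0.1125] tail [ 0.0268 -0.115 ]
[-0.9286 -0.0233  1.7569  0.0023  1.4033 -2.5624]
(array([-0.0229,  0.495 , -0.2611, -0.0017,  0.0028, -0.0003]), np.float64(7.0), np.float64(0.29924340454176046))
0.3 [0.01, 0.01, 0.01, 0.01, -0.76, -0.76, 0.0, 0.01, -0.76]
0.35 [0.04, 0.04, 0.01, 0.01, -0.76, -0.76, 0.01, 0.01, 0.01]
0.4 [0.02, 0.02, 0.01, 0.01, -0.76, -0.76, 0.05, 0.06, 0.06]
0.45 [0.03, 0.03, 0.02, 0.01, -0.76, -0.76, 0.01, 0.01, 0.02]
0.5 [0.05, 0.07, 0.08, 0.01, -0.76, -0.75, 0.35, 0.01, 0.02]
0.55 [0.05, 0.04, 0.02, 0.01, -0.75, 0.39, 0.39, 0.01, 0.02]
0.6 [0.14, 0.3, 0.12, 0.01, 0.35, 0.45, 0.39, 0.03, 0.14]
0.65 [0.42, 0.42, 0.4, 0.41, 0.42, 0.49, 0.03, 0.03, 0.19]
0.7 [0.42, 0.42, 0.41, 0.41, 0.5, 0.49, 0.17, 0.15, 0.15]
```

Request:
{"method": "apply_moves", "body": {"rows": [-0.003,0.07,-0.04,0,0,0,-0.006,0.14,-0.08,0,0,0,-0.009,0.21,-0.11,0,0,0,-0.012,0.28,-0.15,0,0,0,-0.016,0.35,-0.19,0,0,0,-0.02,0.42,-0.22,0,0,0,-0.023,0.48,-0.255,0,0,0,-0.023,0.495,-0.26,0,0,0,-0.023,0.495,-0.26,0,0,0,-0.023,0.495,-0.26,0,0,0]}}

```text
t: 10.5
tool_pos: [0.4002, -0.1203, 0.4172]
tool_rot: [-0.1, 3.139, -0.001]
contact_force: [-0.1, -0.1, -0.9]
opening: 0.0469
grip_force: 0.0
```

Run:
```python
from h import *
grab("wrist","w5")
s=np.load("pics/w5.npz");c=np.load("clamp.npz")
hsv=cv2.cvtColor(s["im"],cv2.COLOR_BGR2HSV)
m=((hsv[...,0]<8)|(hsv[...,0]>172))&(hsv[...,1]>150)&(hsv[...,2]>60)
pts=[]
for v,u in zip(*np.nonzero(m)):
    if s["d"][v,u]>0:
        p=px("w5",u,v)
        if np.linalg.norm(p[:2]-c["o"])<.11 and .04<p[2]<.09: pts.append([*p,u,v])
p=np.array(pts);print(len(p),p.min(0),p.max(0))
top=p[p[:,2]>.07];fl=p[(p[:,2]>.048)&(p[:,2]<.056)]
o=np.array([.5327,-.2985])
for n,q in(("lips",top),("floor",fl)):
    if len(q)<5: print(n,len(q));continue
    d=q[:,:2]-o;r=np.linalg.norm(d,axis=1);an=np.degrees(np.arctan2(d[:,1],d[:,0]))
    print(n,len(q),r.min(),r.max())
    for a in np.arange(.02,.1,.012):
        k=(r>a)&(r<a+.012)
        if k.sum()>2: print("  r",round(a+.006,3),k.sum(),"ang",an[k].min(),an[k].max(),(an[k].min()+an[k].max())/2)
crop("w5",130,170,290,290,5,"w5c");print(move([.4,.2,.3],down([.9958,-.092])),ctrl.get_obs()["tool_rot"])
```

```text
1084 [  0.5032  -0.2874   0.0467 199.     231.    ] [  0.5425  -0.2123   0.0778 251.     259.    ]
lips 324 0.030939845899200957 0.08885902180540683
  r 0.026 4 ang 76.35554136180401 119.75697478561102 98.05625807370751
  r 0.038 86 ang 72.53476948765555 126.66546460910183 99.60011704837869
  r 0.05 83 ang 79.55747140364214 120.43986500530872 99.99866820447542
  r 0.062 75 ang 84.37729550233865 115.00862567613645 99.69296058923754
  r 0.074 44 ang 89.27549062707715 112.20271001263785 100.7391003198575
  r 0.086 32 ang 92.3215688552059 110.60739194220356 101.46448039870472
floor 493 0.015595377725334205 0.0878907099128627
  r 0.026 92 ang 69.59697066507755 133.90793655255862 101.75245360881809
  r 0.038 74 ang 82.877703581335 119.5400280375083 101.20886580942165
  r 0.05 76 ang 87.74388100030826 114.01738860179859 100.88063480105342
  r 0.062 75 ang 90.3006925291605 111.14172802757709 100.7212102783688
  r 0.074 78 ang 91.39130129715826 108.76475404311336 100.07802767013581
  r 0.086 53 ang 92.99188683579484 107.17615933567703 100.08402308573594
(array([-0.0332,  0.5335,  0.1948, -0.0001,  0.0003,  1.0984]), np.float64(7.0), np.float64(98.85914682794696)) [-0.0981  3.1398 -0.0006]
```

View pics/w5c.png

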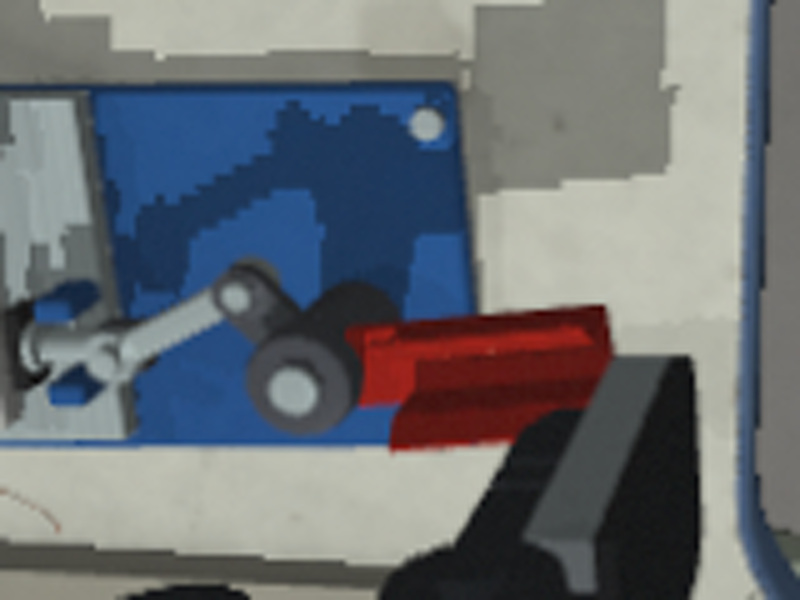

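The lever channel shows clearly: hub at (293,392) in the crop, channel out to about (610,350), world direction about 100.3°. Now the bar.

Request:
{"method": "apply_moves", "body": {"rows": [0,0.05,0.02,0,0,0.09,0,0.1,0.04,0,0,0.18,0,0.15,0.06,0,0,0.27,0,0.2,0.08,0,0,0.36,0,0.25,0.1,0,0,0.45,0,0.3,0.12,0,0,0.54,0,0.35,0.14,0,0,0.63,0,0.4,0.16,0,0,0.72,0,0.45,0.18,0,0,0.81,0,0.49,0.21,0,0,0.9,0,0.534,0.228,0,0,0.98,0,0.534,0.228,0,0,0.98], "grip": 1}}

```text
t: 11.75
tool_pos: [0.3792, 0.2002, 0.2777]
tool_rot: [-2.113, -2.324, 0.007]
contact_force: [-0.1, -0.6, -0.9]
opening: 0.0855
grip_force: 0.0
```

Run:
```python
from h import *
o=ctrl.get_obs();print(o["t"],o["tool_pos"],o["q"],o["opening"])
d=np.array([-.0920,-.9958]);p=np.array([.4283,.3018])+.003*d
for z in(.16,.094):print(move([*p,z],down([.9958,-.092])))
```

```text
11.75 [0.3792 0.2002 0.2777] [ 0.3127 -0.43    2.0755 -0.002   1.5003  0.2179] 0.08545092984862437
(array([ 0.1565,  0.0973,  0.1954, -0.0022,  0.0021,  0.1191]), np.float64(4.0), np.float64(10.724656863828303))
(array([ 0.1568,  0.0977,  0.3054, -0.0022,  0.0021,  0.1191]), np.float64(5.0), np.float64(10.724656863828303))
```

Request:
{"method": "apply_moves", "body": {"rows": [0.06,0.04,0.05,0,0,0.07,0.12,0.08,0.1,0,0,0.119,0.157,0.098,0.15,-0.002,0.002,0.119,0.157,0.098,0.2,-0.002,0.002,0.119,0.157,0.098,0.25,-0.002,0.002,0.119,0.157,0.098,0.29,-0.002,0.002,0.119,0.157,0.098,0.305,-0.002,0.002,0.119,0.157,0.098,0.307,-0.002,0.002,0.119,0.157,0.098,0.307,-0.002,0.002,0.119,0.157,0.098,0.307,-0.002,0.002,0.119]}}

```text
t: 12.75
tool_pos: [0.4317, 0.2988, 0.0991]
tool_rot: [2.319, 2.113, 0.014]
contact_force: [0.4, 0.2, -0.1]
opening: 0.0852
grip_force: 0.0
```

Request:
{"method": "apply_moves", "body": {"rows": [0,0,0,0,0,0,0,0,0,0,0,0,0,0,0,0,0,0,0,0,0,0,0,0,0,0,0,0,0,0,0,0,0,0,0,0,0,0,0,0,0,0], "grip": 0, "grip_force": 60}}

```text
t: 13.45
tool_pos: [0.4301, 0.2987, 0.0977]
tool_rot: [2.319, 2.115, 0.008]
contact_force: [-3.6, -0.4, 6.7]
opening: 0.0173
grip_force: 59.3
```

Run:
```python
from h import *
o=ctrl.get_obs();print(o["t"],o["tool_pos"],o["tool_rot"],o["contact_force"],o["wrist_torque"],o["opening"],o["q"])
```

```text
13.45 [0.4301 0.2987 0.0977] [2.3193 2.1153 0.0076] [-3.5901 -0.3547  6.677 ] [-0.0437  0.6737  0.1659] 0.01730249296041585 [ 0.4653  0.0362  2.0007 -0.0013  1.0994  0.5578]
```

Request:
{"method": "apply_moves", "body": {"rows": [0,0,-0.02,0,0,0,0,0,-0.06,0,0,0,0,0,-0.12,0,0,0,-0.02,-0.02,-0.16,0,0,0,-0.09,-0.04,-0.16,0,0,0,-0.17,-0.04,-0.16,0,0,0,-0.25,-0.035,-0.16,0,0,0,-0.33,-0.03,-0.16,0,0,0,-0.41,-0.02,-0.16,0,0,0,-0.49,-0.01,-0.16,0,0,0,-0.56,0,-0.16,0,0,0,-0.584,0.004,-0.16,0,0,0]}}

```text
t: 14.65
tool_pos: [0.3997, -0.054, 0.1932]
tool_rot: [2.322, 2.107, 0.009]
contact_force: [-0.1, 1.0, -2.6]
opening: 0.0166
grip_force: 58.9
```

Run:
```python
from h import *
o=ctrl.get_obs();print(o["t"],o["tool_pos"],o["tool_rot"],o["contact_force"],o["wrist_torque"],o["opening"])
a=np.radians(100.3);u=np.array([np.cos(a),np.sin(a)]);p=np.array([.5327,-.2985])+.169*u
print(p);print(move([*p,.17],down([u[1],-u[0]])))
```

```text
14.65 [ 0.3997 -0.054   0.1932] [2.3223 2.1072 0.009 ] [-0.127   0.9826 -2.5867] [ 0.0035  0.0163 -0.0166] 0.016648612527121926
[ 0.5025 -0.1322]
(array([-0.1131,  0.1827,  0.0401,  0.0052,  0.0005, -0.1762]), np.float64(3.0), np.float64(15.865492715839718))
```

Request:
{"method": "apply_moves", "body": {"rows": [-0.03,0.05,0.01,0,0,-0.06,-0.06,0.1,0.02,0,0,-0.12,-0.09,0.15,0.03,0.005,0,-0.17,-0.113,0.183,0.04,0.005,0,-0.176,-0.113,0.183,0.04,0.005,0,-0.176,-0.113,0.183,0.04,0.005,0,-0.176,-0.113,0.183,0.04,0.005,0,-0.176,-0.113,0.183,0.04,0.005,0,-0.176]}}

```text
t: 15.45
tool_pos: [0.5026, -0.1277, 0.1694]
tool_rot: [-2.006, -2.416, -0.0]
contact_force: [0.4, -0.5, -2.3]
opening: 0.0169
grip_force: 59.3
```

Run:
```python
from h import *
o=ctrl.get_obs();print(o["t"],o["tool_pos"],o["tool_rot"],o["contact_force"],o["dq"])
a=np.radians(100.3);u=np.array([np.cos(a),np.sin(a)]);p=np.array([.5327,-.2985])+.169*u
print(move([*p,.1155],down([u[1],-u[0]])))
grab("wrist","w6")
s=np.load("pics/w6.npz");im=s["im"].copy();W=s["W"]
# project expected channel outline & bar axis to check
def pr(X):
    c=np.linalg.inv(W)@np.r_[X,1];x=c[:2]/c[2];x=x*(1+s["k1"]*(x@x));return s["K"][0,0]*x[0]+s["K"][0,2],s["K"][1,1]*x[1]+s["K"][1,2]
print("pivot px",pr([.5327,-.2985,.065]),"chan end",pr([.5327+.088*u[0],-.2985+.088*u[1],.052]))
T=R.from_rotvec(o["tool_rot"]).as_matrix()
for l in(.045,.132):print("bar",pr(o["tool_pos"]+T@[-l,0,.0577]))
```

```text
15.45 [ 0.5026 -0.1277  0.1694] [-2.0063 -2.4157 -0.0004] [ 0.3816 -0.4908 -2.3114] [-0.0004 -0.0019 -0.0032  0.0005 -0.0024 -0.0003]
(array([-0.0075, -0.0015,  0.0899, -0.0005, -0.0008,  0.0031]), np.float64(2.0), np.float64(0.2910790875852415))
pivot px (np.float64(317.3932830207958), np.float64(453.03089520479375)) chan end (np.float64(317.8257693065535), np.float64(341.5563393203555))
bar (np.float64(319.45791395434605), np.float64(355.6584863110167))
bar (np.float64(319.5672823105792), np.float64(481.51148996799134))
```

View pics/w6.png

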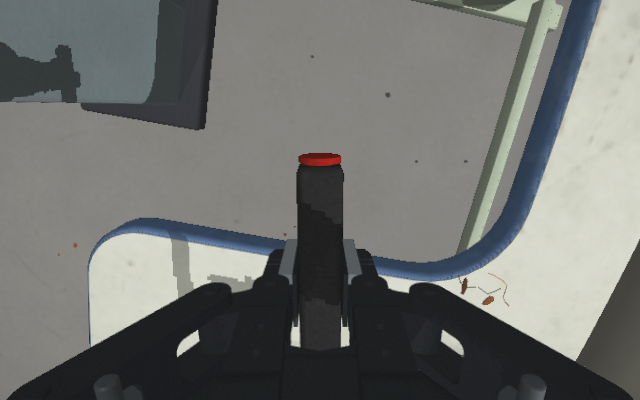

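The wrist view shows the bar held straight, handle centred at column 320 and red cap at row 158; the channel is out of view. I'll descend into it and watch the force.

Request:
{"method": "apply_moves", "body": {"rows": [-0.007,-0.001,0.02,0,0,0.003,-0.007,-0.001,0.04,0,0,0.003,-0.007,-0.001,0.052,0,0,0.003,-0.007,-0.001,0.062,0,0,0.003,-0.007,-0.001,0.07,0,0,0.003,-0.007,-0.001,0.07,0,0,0.003]}}

```text
t: 16.1
tool_pos: [0.5028, -0.1322, 0.1261]
tool_rot: [-2.011, -2.409, 0.001]
contact_force: [0.4, -0.2, -2.5]
opening: 0.0168
grip_force: 59.3
```

Request:
{"method": "apply_moves", "body": {"rows": [0,0,0.008,0,0,0,0,0,0.014,0,0,0,0,0,0.018,0,0,0,0,0,0.018,0,0,0]}}

```text
t: 16.5
tool_pos: [0.503, -0.1323, 0.116]
tool_rot: [-2.012, -2.41, 0.0]
contact_force: [-0.8, -0.4, -2.1]
opening: 0.017
grip_force: 59.3
```

Run:
```python
from h import *
o=ctrl.get_obs();print(o["t"],o["tool_pos"],o["tool_rot"],o["contact_force"],o["wrist_torque"],o["opening"])
grab("scene","sc4");crop("sc4",300,190,440,290,5,"sc4c")
```

```text
16.5 [ 0.503  -0.1323  0.116 ] [-2.0119 -2.4096  0.0001] [-0.7811 -0.424  -2.1259] [-0.0192 -0.0353 -0.0161] 0.016990860801376354
```

```bash
cat >> h.py <<'E'
PV=np.array([.5327,-.2985])
def lev(phi,r,z,a0=100.3):
    a=np.radians(a0)+phi;u=np.array([np.cos(a),np.sin(a)]);return np.r_[PV+r*u,z],down([u[1],-u[0]])
E
python3 - <<'E'
from h import *
p0,M0=lev(0,.169,.1155)
for f in np.arange(.06,1.09,.06):
    print(round(f,2),", ".join("%g"%round(x,3) for x in move(*lev(f,.169,.1155),p0,M0)[0]))
f=1.08;print(", ".join("%g"%round(x,3) for x in move(*lev(f,.169,.1155),p0,M0)[0]))
E
```

```text
0.06 -0.001, -0.017, 0, 0, 0, -0.038
0.12 -0.002, -0.034, 0, 0, 0, -0.076
0.18 -0.005, -0.05, 0, 0, 0, -0.115
0.24 -0.008, -0.067, 0, 0, 0, -0.153
0.3 -0.013, -0.083, 0, 0, 0, -0.191
0.36 -0.018, -0.099, 0, 0, 0, -0.229
0.42 -0.024, -0.115, 0, 0, 0, -0.267
0.48 -0.032, -0.13, 0, 0, 0, -0.306
0.54 -0.04, -0.145, 0, 0, 0, -0.344
0.6 -0.049, -0.159, 0, 0, 0, -0.382
0.66 -0.059, -0.173, 0, 0, 0, -0.42
0.72 -0.07, -0.186, 0, 0, 0, -0.458
0.78 -0.081, -0.198, 0, 0, 0, -0.497
0.84 -0.094, -0.21, 0, 0, 0, -0.535
0.9 -0.107, -0.221, 0, 0, 0, -0.573
0.96 -0.12, -0.231, 0, 0, 0, -0.611
1.02 -0.134, -0.24, 0, 0, 0, -0.649
1.08 -0.149, -0.248, 0, 0, 0, -0.688
-0.149, -0.248, 0, 0, 0, -0.688
```

Request:
{"method": "apply_moves", "body": {"rows": [-0.001,-0.017,0,0,0,-0.038,-0.002,-0.034,0,0,0,-0.076,-0.005,-0.05,0,0,0,-0.115,-0.008,-0.067,0,0,0,-0.153,-0.013,-0.083,0,0,0,-0.191,-0.018,-0.099,0,0,0,-0.229,-0.024,-0.115,0,0,0,-0.267,-0.024,-0.115,0,0,0,-0.267]}}

```text
t: 17.35
tool_pos: [0.4395, -0.1583, 0.1174]
tool_rot: [1.462, 2.776, 0.008]
contact_force: [9.6, 7.2, -4.4]
opening: 0.0169
grip_force: 60.2
```

Run:
```python
from h import *
o=ctrl.get_obs();print(o["t"],o["tool_pos"],o["contact_force"],o["wrist_torque"],o["opening"],lev(.42,.169,.1155)[0])
d=o["tool_pos"][:2]-PV;print(np.linalg.norm(d),np.arctan2(d[1],d[0])-np.radians(100.3))
y=R.from_rotvec(o["tool_rot"]).as_matrix()[:,1];print(np.arctan2(y[1],y[0])-np.radians(10.3))
print("moment about pivot",np.cross(d,o["contact_force"][:2])+o["wrist_torque"][2])
```

```text
17.35 [ 0.4395 -0.1583  0.1174] [ 9.5524  7.2363 -4.447 ] [ 1.2244 -1.4288  0.9064] 0.016934292958944976 [ 0.4373 -0.159   0.1155]
0.16837103890269714 0.40673221911483326
0.4214069893717647
moment about pivot -1.107472038144215<stdin>:5: DeprecationWarning: Arrays of 2-dimensional vectors are deprecated. Use arrays of 3-dimensional vectors instead. (deprecated in NumPy 2.0)
```

The bar is engaged, with about 1.1 N m about the pivot. I'll continue through the dead point.

Request:
{"method": "apply_moves", "body": {"rows": [-0.001,-0.017,0,0,0,-0.038,-0.002,-0.034,0,0,0,-0.076,-0.005,-0.05,0,0,0,-0.115,-0.008,-0.067,0,0,0,-0.153,-0.013,-0.083,0,0,0,-0.191,-0.018,-0.099,0,0,0,-0.229,-0.024,-0.115,0,0,0,-0.267,-0.032,-0.13,0,0,0,-0.306,-0.04,-0.145,0,0,0,-0.344,-0.049,-0.159,0,0,0,-0.382,-0.055,-0.168,0,0,0,-0.407,-0.055,-0.168,0,0,0,-0.407,-0.055,-0.168,0,0,0,-0.407]}}

```text
t: 18.65
tool_pos: [0.3734, -0.243, 0.1167]
tool_rot: [-0.522, -3.097, -0.001]
contact_force: [0.1, 0.3, -2.0]
opening: 0.0166
grip_force: 59.8
```

```bash
cat > st.py <<'E'
from h import *
o=ctrl.get_obs();print(o["t"],o["tool_pos"],o["contact_force"],o["wrist_torque"],o["opening"])
d=o["tool_pos"][:2]-PV;f=o["contact_force"]
y=R.from_rotvec(o["tool_rot"]).as_matrix()[:,1]
print("r",np.linalg.norm(d),"phi",np.arctan2(d[1],d[0])-np.radians(100.3),"yaw",np.arctan2(y[1],y[0])-np.radians(10.3),"moment",d[0]*f[1]-d[1]*f[0]+o["wrist_torque"][2])
E
python3 st.py
```

```text
18.65 [ 0.3734 -0.243   0.1167] [ 0.0607  0.323  -2.0262] [ 0.0365 -0.0682  0.0479] 0.016627631280053887
r 0.16867197562144262 phi 1.0557867400138363 yaw 1.0573088361799925 moment -0.006951067835851983
```

The lever snapped over and the bar is now free in the channel (zero moment at phi 1.056). I'll lift out and check the lever.

Request:
{"method": "apply_moves", "body": {"rows": [0,0,-0.02,0,0,0,0,0,-0.05,0,0,0,0,0,-0.1,0,0,0,0,0,-0.15,0,0,0,0,0,-0.15,0,0,0]}}

```text
t: 19.15
tool_pos: [0.3756, -0.2449, 0.2125]
tool_rot: [0.519, 3.091, -0.008]
contact_force: [1.0, -0.6, -1.3]
opening: 0.0165
grip_force: 59.9
```

```bash
python3 st.py
python3 - <<'E'
from h import *
grab("top","top2")
def red(tag,box):
    s=np.load(f"pics/{tag}.npz");hsv=cv2.cvtColor(s["im"],cv2.COLOR_BGR2HSV)
    m=((hsv[...,0]<8)|(hsv[...,0]>172))&(hsv[...,1]>150)&(hsv[...,2]>60)
    P=[px(tag,u,v) for v,u in zip(*np.nonzero(m)) if box[0]<u<box[2] and box[1]<v<box[3]]
    P=np.array([p for p in P if .04<p[2]<.09 and np.linalg.norm(p[:2]-PV)<.11]);
    if len(P): d=P[:,:2].mean(0)-PV;print(tag,len(P),P.mean(0),"phi",np.arctan2(d[1],d[0])-np.radians(100.3))
    else: print(tag,0)
red("top1",(335,180,400,230));red("top2",(335,180,400,240))
# go back: rest grip pose
print(move([.40,-.05,.2],down([.9957,-.092])))
E
```

```text
19.15 [ 0.3756 -0.2449  0.2125] [ 0.9883 -0.5659 -1.2728] [-0.0272  0.0031  0.0143] 0.016533502916305867
r 0.16603408214078147 phi 1.0621171557243323 yaw 1.0584047153848068 moment 0.050229348853634115
top1 133 [ 0.5227 -0.2462  0.0622] phi 0.008511708031697651
top2 80 [ 0.4873 -0.2762  0.0571] phi 0.9344749225498261
(array([0.0657, 0.3195, 0.0153, 0.0007, 0.0034, 0.847 ]), np.float64(4.0), np.float64(76.22659425415763))
```

Request:
{"method": "apply_moves", "body": {"rows": [0.01,0.03,0.002,0,0,0.09,0.02,0.07,0.004,0,0,0.18,0.025,0.11,0.006,0,0,0.27,0.03,0.15,0.008,0,0,0.36,0.04,0.19,0.01,0,0,0.45,0.045,0.23,0.012,0,0,0.54,0.05,0.26,0.013,0,0,0.63,0.06,0.29,0.014,0,0,0.72,0.065,0.31,0.015,0,0.003,0.81,0.066,0.32,0.015,0.001,0.003,0.847,0.066,0.32,0.015,0.001,0.003,0.847,0.066,0.32,0.015,0.001,0.003,0.847]}}

```text
t: 20.4
tool_pos: [0.3981, -0.0485, 0.1966]
tool_rot: [-2.314, -2.113, 0.003]
contact_force: [0.2, -0.2, -2.0]
opening: 0.0171
grip_force: 59.8
```

Run:
```python
from h import *
o=ctrl.get_obs();print(o["t"],o["tool_pos"],o["opening"])
print(move([.4301,.2987,.16],R.from_rotvec([2.3193,2.1153,.0076]).as_matrix()))
grab("top","top3")
s=np.load("pics/top3.npz");hsv=cv2.cvtColor(s["im"],cv2.COLOR_BGR2HSV)
m=((hsv[...,0]<8)|(hsv[...,0]>172))&(hsv[...,1]>150)&(hsv[...,2]>60)
P=np.array([px("top3",u,v) for v,u in zip(*np.nonzero(m)) if 335<u<400 and 180<v<245])
P=P[np.linalg.norm(P[:,:2]-PV,axis=1)<.11];d=P[:,:2].mean(0)-PV;print(len(P),"phi",np.arctan2(d[1],d[0])-np.radians(100.3))
```

```text
20.4 [ 0.3981 -0.0485  0.1966] 0.01708426212246076
(array([ 0.581 ,  0.0012,  0.0631, -0.0078, -0.0012,  0.0008]), np.float64(8.0), np.float64(0.7147756370559407))
145 phi 1.0361730584108924
```

Lever locked (about 1.04). Now I'll return the bar.

Request:
{"method": "apply_moves", "body": {"rows": [0.07,-0.01,0,0,0,0,0.15,-0.015,0,0,0,0,0.23,-0.02,0,0,0,0,0.31,-0.02,0.01,0,0,0,0.39,-0.015,0.02,0,0,0,0.47,-0.01,0.03,0,0,0,0.54,0,0.045,-0.004,0,0,0.575,0.001,0.063,-0.008,-0.001,0.001,0.581,0.001,0.063,-0.008,-0.001,0.001,0.581,0.001,0.063,-0.008,-0.001,0.001,0.581,0.001,0.063,-0.008,-0.001,0.001,0.581,0.001,0.063,-0.008,-0.001,0.001]}}

```text
t: 21.65
tool_pos: [0.4315, 0.2974, 0.1616]
tool_rot: [2.322, 2.11, 0.011]
contact_force: [-0.4, 0.3, -2.1]
opening: 0.0169
grip_force: 59.7
```

Run:
```python
from h import *
o=ctrl.get_obs();print(o["t"],o["tool_pos"],o["tool_rot"],o["dq"])
print(move([.4301,.2987,.0985],R.from_rotvec([2.3193,2.1153,.0076]).as_matrix()))
```

```text
21.65 [0.4315 0.2974 0.1616] [2.3216 2.1099 0.0112] [ 0.0001 -0.003   0.0015  0.0009 -0.001   0.0029]
(array([ 0.0016, -0.0034,  0.1051,  0.0019, -0.0002, -0.0022]), np.float64(2.0), np.float64(0.26295183443215603))
```

Request:
{"method": "apply_moves", "body": {"rows": [0.001,-0.003,0.02,0.002,0,-0.002,0.001,-0.003,0.05,0.002,0,-0.002,0.001,-0.003,0.075,0.002,0,-0.002,0.001,-0.003,0.09,0.002,0,-0.002,0.001,-0.003,0.1,0.002,0,-0.002,0.001,-0.003,0.104,0.002,0,-0.002,0.001,-0.003,0.104,0.002,0,-0.002,0.001,-0.003,0.104,0.002,0,-0.002]}}

```text
t: 22.45
tool_pos: [0.4301, 0.2995, 0.0991]
tool_rot: [2.319, 2.117, 0.007]
contact_force: [0.3, -0.3, -1.8]
opening: 0.0169
grip_force: 59.7
```

Run:
```python
from h import *
o=ctrl.get_obs();print(o["t"],o["tool_pos"],o["tool_rot"],o["contact_force"],o["wrist_torque"])
```

```text
22.45 [0.4301 0.2995 0.0991] [2.3185 2.1173 0.0074] [ 0.2644 -0.3398 -1.8113] [0.0165 0.1008 0.004 ]
```

Still free by about 1.4 mm. I'll lower it, release, and retreat upward.

Request:
{"method": "apply_moves", "body": {"rows": [0,0,0.0015,0,0,0,0,0,0.003,0,0,0,0,0,0.003,0,0,0,0,0,0.003,0,0,0]}}

```text
t: 22.85
tool_pos: [0.4302, 0.2996, 0.0977]
tool_rot: [2.319, 2.117, 0.008]
contact_force: [-3.7, -0.1, 4.7]
opening: 0.0169
grip_force: 60.5
```

Request:
{"method": "apply_moves", "body": {"rows": [0,0,0,0,0,0,0,0,0,0,0,0,0,0,0,0,0,0,0,0,0,0,0,0,0,0,0,0,0,0,0,0,0,0,0,0,0,0,-0.03,0,0,0,0,0,-0.08,0,0,0,0,0,-0.15,0,0,0,0,0,-0.22,0,0,0,0.04,0,-0.28,0,0,0,0.08,0,-0.3,0,0,0,0.1,0,-0.3,0,0,0,0.1,0,-0.3,0,0,0], "grip": 1}}

```text
t: 24.25
tool_pos: [0.4342, 0.3596, 0.2761]
tool_rot: [2.317, 2.119, 0.005]
contact_force: [-0.4, -0.6, -1.2]
opening: 0.0856
grip_force: 0.0
```

Run:
```python
from h import *
o=ctrl.get_obs();print(o["t"],o["tool_pos"],o["contact_force"],o["opening"])
grab("wrist","w7");grab("top","top4")
a=np.load("pics/w7.npz")["im"];a=cv2.resize(a,(480,300))
b=cv2.imread("pics/top4.png")[175:260,335:455];b=cv2.resize(b,(400,283),interpolation=cv2.INTER_CUBIC)
c=np.zeros((600,800,3),np.uint8);c[:300,:480]=a;c[300:583,:400]=b;c[300:583,400:]=cv2.resize(cv2.imread("pics/top4.png")[140:245,165:290],(400,283));cv2.imwrite("pics/end.png",c)
```

```text
24.25 [0.4342 0.3596 0.2761] [-0.3654 -0.6021 -1.1756] 0.08564037716362002
```

View pics/end.png

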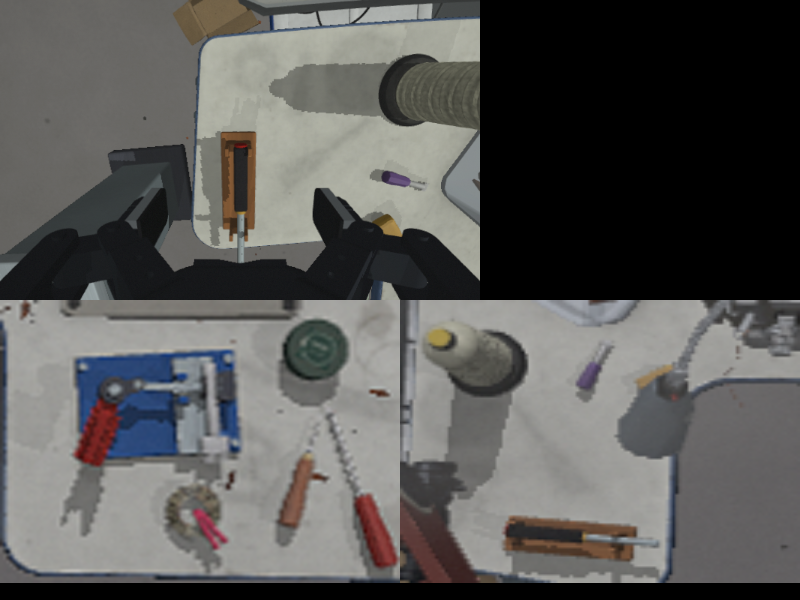

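The final views show the bar back on its rest (240,180), the lever thrown toward the robot and locked (98,430), the chisel gripped with its teeth out (215,440), and the other things where they were. I'm handing in the job.

```bash
python3 -c "
from station import ctrl
print(ctrl.finish_job())"
```

```text
the job is handed in; nothing more can be done
None
```

The job is handed in at about 24 s: the chisel is clamped with its teeth toward the robot, the lever is locked, the bar is back on its rest, and nothing else looks moved in the last pictures.

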